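Hang the washed door back on the spice cupboard

TASK

The spice cupboard's little door has been washed and stands in the board rack beside a chopping board. Hang it back by lowering both of its hinge barrels fully home on the cupboard's two pintles with the door swung open, then push it shut and turn the turn-button level across its edge so that it stays shut. Do not let the door drop or slam, and leave the chopping board in the rack and the other things where they stand.

Things in the scene. Friction and masses are not known exactly. Their poses are not given: they have to be found in the camera images.
- cupboard: Light oak spice cupboard, fixed, 190 wide, 120 deep, 214 high. Origin: centre of its underside; z up; open front to its own -x; hinge side -y; latch stile's front at x = -60, y = +69 to +95. Bottom board's top at z = 18; top board z = 198 to 214, reaching to x = -55, covers the shut door 8 above it: the door can be lowered on only while swung open (60 to 120 degrees).
- pintle_low (a point): Root (shoulder) of the lower of two steel pintles, at x = -51, y = -107, z = 47 of the cupboard, axes as the cupboard's; both stand on one vertical axis 12 outside its hinge side. The pin rises 20 from here: 8 in diameter, its last 8 tapered to 3. The shoulder is 18 in diameter.
- pintle_high (a point): Root (shoulder) of the upper pintle, 96 above the lower one on the same vertical axis; its pin is the same.
- button_pivot (a point): Pivot of the turn-button on the latch stile, half-way through the button's thickness, 166 above the worktop, 48 under the cupboard's top; axes as the cupboard's. The button is a dark wooden bar 64 long, 14 wide, 10 thick, pivoted at its middle, its back 2 in front of the stile.
- turn_button (a joint): Angle of the turn-button (rad): 0 upright (clear of the door), +1.57 level with its upper end turned to the hinge side, -1.57 level the other way; level either way, one end laps 14 over the shut door. It stays where it is left; about 2 N at its end turns it.
- door_centre (a point): Centre of the panel of the light oak door: 160 wide (its y), 165 high (z), 14 thick (x), about 0.3 kg, centre of mass within 2 of here. Outer face to its own -x, with a knob 23 deep near its free +y edge, half-way up; two steel hinge barrels beyond its -y edge. It stands loosely upright (it may lean 2 degrees) in an outer slot of the rack and lifts straight out; on the pintles it swings freely.
- socket_low (a point): Mouth (underside) of the door's lower hinge barrel, on its axis: 91 from the door's centre plane towards its -y, 22 above the door's underside, at mid-thickness. The barrel is a tube, 18 outside, bore 10, 25 high.
- socket_high (a point): Mouth (underside) of the door's upper hinge barrel, the same, 96 above the lower one.
- door_edge (a point): Point on the outer face of the door at its free edge (y = +80), half-way up; axes as the door's.
- edge_home (a point): Where door_edge lies when the door is hung and shut; fixed to the cupboard. Shut, the door has the cupboard's axes, its underside at z = 25, its face 2 behind the stile's front, 5 from the stile, against cork bumpers; opened by angle a it is turned about the pintles by +a in yaw, its free edge coming out to the cupboard's -x.
- rack: Board rack, fixed on the worktop: wooden base 100 x 130 x 12 with four steel wire hoops 22 apart across its x (tops 81 above the worktop), making three slots along its y. Origin: centre of the base's underside. The door and the chopping board stand in the two outer slots (x = -22 and +22), either way about.
- board: Dark wooden chopping board, 14 thick, 190 long, 105 high, standing on its long edge in the other outer slot of the rack; its top is 117 above the worktop. Origin: centre of its lower edge.
- tin: Food tin with a ring-pull, 75 in diameter, 110 high, behind the rack. Origin: centre of its underside.
- honey: Honey jar, 71 in diameter, 110 high. Origin: centre of its underside.
- jam: Jam jar with a checked lid, 68 in diameter, 75 high. Origin: centre of its underside.
- mug: White mug, 82 in diameter, 91 high. Origin: under its middle.
- pepper_mill: Dark wooden pepper mill, 58 in diameter, 170 high. Origin: centre of its underside.
- lemon: Lemon, 71 long. Origin: under its middle.
- garlic: Garlic bulb, 60 wide. Origin: under its middle.
There are look-alikes about, which are no part of the job. Of the things that look like the part that bears door_centre, the largest one is meant.

How it is judged:
By the outcome, as a careful person would: the job done as asked, in the order asked, and still so for the second after the job is handed in, with the robot touching nothing.
It also fails if it takes over 59 s, if anything falls off the work surface, if the arm or the gripper's body presses on something with over 40 N, if the wrist force passes 120 N, or if a joint passes its speed limit or range.

ROBOT

A 6-joint arm with a two-finger parallel gripper is mounted at the origin on the work surface; the furniture and walls round the work are solid. World frame = base frame: x ahead of the robot, y to its left, z up, the work surface at z = 0. Lengths are in m, angles in rad, forces in N, time in s.
With the tool pointing down it reaches from about 0.4 to 0.825 m from the base axis. Payload 7 kg.
Tool frame: the origin (TCP) lies on the centre line of the jaws, within the pads' length; the fingertips stand arm.tip_reach ahead of it and the grasp point (between the pads) lies 5 mm behind it (arm.tip_reach is the distance from the TCP to the fingertips, in m); z points along the fingers, y is the line along which they close (so a half turn about z gives the same grasp; the last joint's range is limited). The gripper opens to 88 mm and grips with 3 to 60 N. Pads are 19 mm wide; open, the fingers measure 130 mm over their backs; the gripper's body (78 mm by 193 mm) begins 47 mm behind the grasp point.
Start: joints at [-0.839, 0.359, 0.012, 0, -1.224, -0.288], TCP at [0.29, -0.61, 0.241] pointing down, gripper open.
Joint ranges: [-3.07, 3.07], [-1.43, 2.12], [-1.02, 1.25], [-3.03, 1.67], [-3.05, -0], [-3.03, 3.03]. Speed limits (rad/s): [2.39, 2.39, 3.01, 3.14, 3.14, 3.14].

INTERFACE

Orientations are given as [roll, pitch, yaw] about the fixed x, y, z axes, in that order (R = Rz(yaw) Ry(pitch) Rx(roll)).
In Python, from station import status, optics, order, arm gives the robot as it stands. The module is installed in compiled form; this text tells all that it offers.
- The arm moves only by the shell command python3 -m jog 'ROWS' [FORCE]. ROWS is JSON, a list of rows, each a list of 3 entries, a list of its own where there are three numbers: the gripper command: -1 is shut, 1 is fully open, values between are in proportion, then the shift along the tool's x, y, z in mm, then the turn about the tool's z in rad. A call has 1 to 20 rows; each row is the pose to reach, as a shift and turn from the pose commanded when the call began, along the tool's axes at that moment; what a row does not reach only later rows make up. A row lasts 1/8 s, in which the tool goes at most 62.5 mm and 10.7 degrees, less where a joint would pass 70% of its speed; a pose out of reach is approached as far as the arm can. A call with a gripper value outside its range is refused whole. The fingers move at their own pace and stop on an object; FORCE is the grip in N (left out, the last holds). Time passes only in rows, so rows that repeat a pose let the fingers close. It gives the time, the measured TCP pose, the force, the opening and the grip force at its end, in the units of the state.
- status.get_state(): the state, without advancing time (a new reading comes with each control period).
- optics.grab_frame(name): name is "side" or "top" or "wrist"; returns a dict with "color" (400x640x3 uint8, red, green, blue), "mtx" (3x3 intrinsics, pixels), "k1" (the pictures are not rectified: a ray, as slopes to the right and down, at radius r is drawn at 1 + k1 r^2 times it, then the intrinsics apply), "cam_to_world" (4x4, takes a point from camera to world coordinates). Camera axes: x right, y down, z forward; pixel columns grow to the right and rows downward; lengths in m; the calibration is good to about 2 mm. A picture is of the moment at which its call begins. There is no depth.
- order.job_done(): hands the job in; it is judged then, once.
The state is a dict: "t": time; "q": joint angles; "qd": joint speeds; "joint_efforts": joint torques, N m; "eef_pos": TCP position; "ee_rot": TCP orientation; "force": force on the tool from outside, world axes, zero at the start; "moment": the same for the moment, N m; "width": finger opening in m; "gripper_force": force on a finger pad.
Only numpy, scipy, OpenCV 4.12 (cv2) and the standard library are available. Lean on these libraries where they do the work, as an engineer would, in place of code of your own. Each camera call takes 0.05 s, during which the arm holds its last target. There are 200 camera calls.

## Working session

There is one attempt and no reset: what is moved stays moved. The work goes in short steps, Python scripts to look and compute and a shell command to move; the robot and the scene stay as the last step left them, time stands still between calls to the robot, and variables do not carry over. Pictures are saved under pics/ and viewed, at most 10 in all, crops included, and the job is handed in when it is done.

```bash
mkdir -p pics; cat > h.py <<'E'
import numpy as np, cv2
from station import status, optics, order, arm
from scipy.spatial.transform import Rotation as R
def grab(n,fn=None):
    f=optics.grab_frame(n)
    if fn: cv2.imwrite('pics/'+fn,f['color'][:,:,::-1])
    return f
def ray(f,uv):
    K=f['mtx'];k=f['k1'];d=np.array([(uv[0]-K[0,2])/K[0,0],(uv[1]-K[1,2])/K[1,1]]);p=d.copy()
    for _ in range(20): p=d/(1+k*(p@p))
    T=np.array(f['cam_to_world']);v=T[:3,:3]@[p[0],p[1],1];return T[:3,3],v/np.linalg.norm(v)
def onz(f,uv,z):
    o,v=ray(f,uv);return o+v*(z-o[2])/v[2]
def proj(f,P):
    T=np.linalg.inv(f['cam_to_world']);c=T[:3,:3]@np.array(P)+T[:3,3];x=c[:2]/c[2]
    x=x*(1+f['k1']*(x@x));K=f['mtx'];return np.array([K[0,0]*x[0]+K[0,2],K[1,1]*x[1]+K[1,2]])
def tri(f,a,g,b):
    o1,v1=ray(f,a);o2,v2=ray(g,b);s=np.linalg.lstsq(np.c_[v1,-v2],o2-o1,rcond=None)[0]
    p,q=o1+s[0]*v1,o2+s[1]*v2;return (p+q)/2,np.linalg.norm(p-q)
E
python3 - <<'E'
from h import *
for n in('top','side'):
    f=grab(n,n+'1.png');print(n,f['mtx'],f['k1'],np.round(f['cam_to_world'],3))
print(status.get_state(),arm.tip_reach,[a for a in dir(arm) if a[0]!='_'])
E
```

```text
top [[466.03514702   0.         320.104262  ]
 [  0.         466.03514702 199.21550314]
 [  0.           0.           1.        ]] -0.08213785082318219 [[-0.024 -0.988  0.156  0.158]
 [-1.     0.025  0.003 -0.021]
 [-0.007 -0.156 -0.988  1.962]
 [ 0.     0.     0.     1.   ]]
side [[457.00325827   0.         326.36765932]
 [  0.         457.00325827 199.36205192]
 [  0.           0.           1.        ]] 0.03867372149197435 [[ 2.570e-01 -8.240e-01  5.060e-01 -3.190e-01]
 [-9.660e-01 -2.190e-01  1.350e-01 -2.170e-01]
 [-1.000e-03 -5.230e-01 -8.520e-01  1.378e+00]
 [ 0.000e+00  0.000e+00  0.000e+00  1.000e+00]]
{'t': 0.1, 'q': array([-8.38875475e-01,  3.59265861e-01,  1.11560827e-02, -2.78746469e-04,
       -1.22407942e+00, -2.88105072e-01]), 'qd': array([ 0.00032933, -0.00252924,  0.00311094, -0.00081383,  0.00055044,
        0.00023993]), 'joint_efforts': array([-1.29385502e-03, -5.84163022e+01,  2.93754208e+01,  7.01567754e+00,
        1.01574478e-02, -6.39050882e-05]), 'eef_pos': array([ 0.28963702, -0.60925239,  0.23975611]), 'ee_rot': array([ 3.14018273e+00, -1.44541098e-04, -2.69787168e+00]), 'force': array([ 0.56303412,  0.4075615 , -0.11471603]), 'moment': array([-0.00090189, -0.01783347,  0.02423001]), 'gripper_force': 0.0, 'width': 0.08760564185654085} 0.014 ['Unreachable', 'tip_reach']
```

View pics/top1.png

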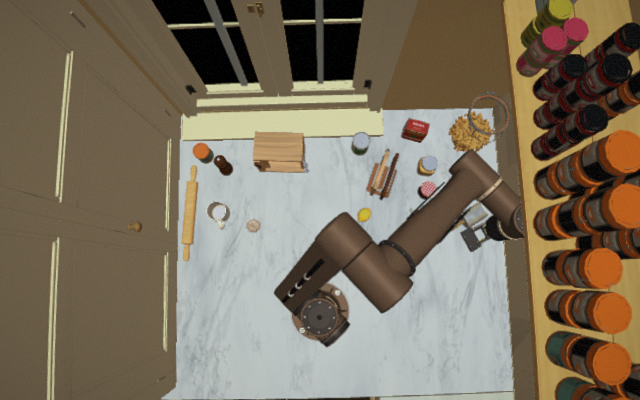

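View pics/side1.png

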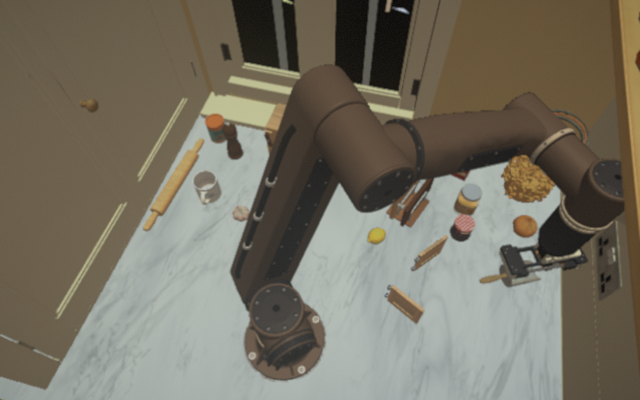

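Top: cupboard at about (278,150), rack with door and chopping board at about (382,172). The side view is mostly blocked by the arm. It shows two small door-like panels lying free at (430,253) and (405,303), and the larger one stands in the rack (405,200). I'll enlarge the top view.

```bash
python3 - <<'E'
from h import *
f=grab('top');c=f['color'][120:235,245:445,::-1]
cv2.imwrite('pics/c2.png',cv2.resize(c,None,fx=4,fy=4,interpolation=cv2.INTER_CUBIC))
for uv,z in [((254,132),.214),((302,132),.214),((305,166),.214),((254,166),.214),((382,172),.12),((389,150),.165),((397,152),.12),((375,188),.165)]: print(uv,onz(f,uv,z).round(3))
E
```

```text
(254, 132) [0.706 0.236 0.214]
(302, 132) [0.7   0.048 0.214]
(305, 166) [0.564 0.039 0.214]
(254, 166) [0.57  0.236 0.214]
(382, 172) [ 0.554 -0.268  0.12 ]
(389, 150) [ 0.633 -0.294  0.165]
(397, 152) [ 0.635 -0.333  0.12 ]
(375, 188) [ 0.481 -0.232  0.165]
```

View pics/c2.png

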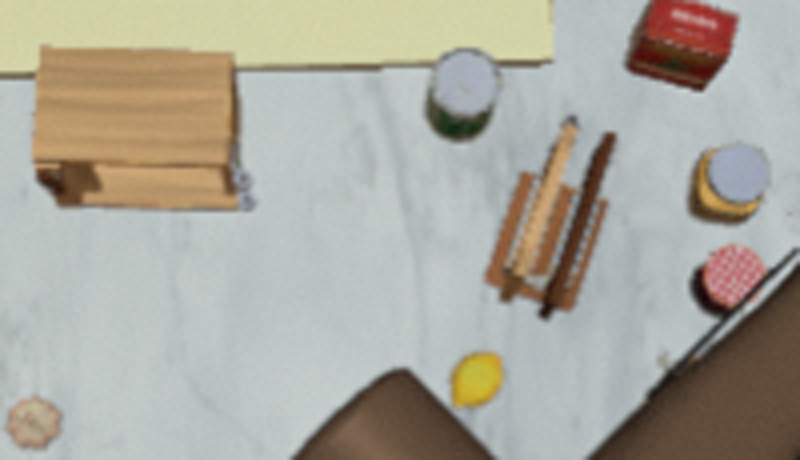

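```bash
cat >> h.py <<'E'
def go(p,yaw=None,s=None):
    s=s or status.get_state();M=R.from_euler('xyz',s['ee_rot']).as_matrix()
    sh=M.T@(np.array(p)-s['eef_pos'])*1e3
    t=0 if yaw is None else -((yaw-s['ee_rot'][2]+np.pi)%(2*np.pi)-np.pi)
    return sh.round(1),round(t,3)
E
python3 -c "
from h import *
f=grab('top')
a=onz(f,(387.75,150.5),.165);b=onz(f,(373,186),.177);print(a,b,np.degrees(np.arctan2(a[0]-b[0],b[1]-a[1])))
print(go([.54,-.26,.33],np.radians(158)))"
```

```text
[ 0.63071071 -0.28926719  0.165     ] [ 0.48650879 -0.2230576   0.177     ] 65.3380145358657
(array([-376. ,  208.1,  -89.9]), np.float64(0.828))
```

```bash
python3 -m jog '[[1,[-20,10,-50],0.1],[1,[-70,40,-90],0.25],[1,[-120,70,-90],0.4],[1,[-170,95,-90],0.55],[1,[-220,122,-90],0.7],[1,[-270,150,-90],0.83],[1,[-320,177,-90],0.83],[1,[-350,194,-90],0.83],[1,[-376,208,-90],0.83],[1,[-376,208,-90],0.83],[1,[-376,208,-90],0.83]]' && python3 -c "
from h import *
f=grab('wrist','w1.png');print(np.round(f['cam_to_world'],3),f['mtx'][0,0],f['k1']);s=status.get_state();print(s['eef_pos'],s['ee_rot'],s['q'])
grab('side','s2.png')"
```

```text
t: 1.58
eef_pos: [0.5398, -0.2604, 0.3304]
ee_rot: [-3.141, -0.0, 2.756]
force: [-0.3, -0.5, -0.1]
width: 0.0876
gripper_force: 0.0
[[ 0.376  0.896  0.236  0.476]
 [ 0.927 -0.363 -0.097 -0.236]
 [-0.001  0.255 -0.967  0.475]
 [ 0.     0.     0.     1.   ]] 319.5746271597794 -0.04211082592920464
[ 0.5396422  -0.26078352  0.33051675] [-3.14146992e+00 -2.06166789e-04  2.75498075e+00] [-1.24375510e-01  1.90867407e-01 -1.53576662e-02  6.64931770e-05
 -1.36480219e+00 -1.83304631e+00]
```

View pics/w1.png

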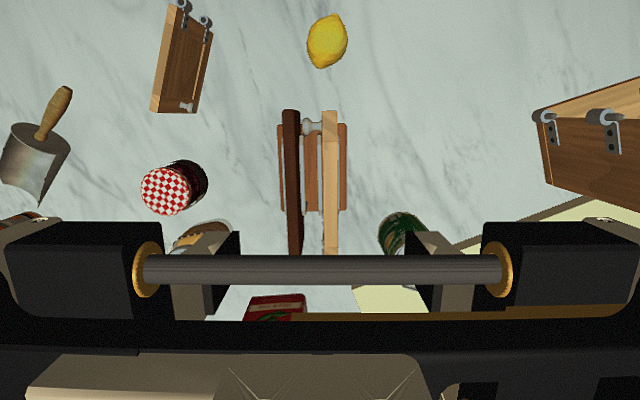

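Wrist: the tall light-oak panel at (322–338, 110–255) is the rack door, with its knob at (312,127) pointing at the dark chopping board (290,180). The small door with two hinges at (182,55) and a second one outside this view are look-alikes. The rack one is larger and stands beside the board, so it's the one meant. The pintles show at (543,115) and (603,117). Next is an enlarged crop to confirm, and the edge lines.

```bash
python3 - <<'E'
from h import *
f=grab('wrist');c=f['color']
cv2.imwrite('pics/c3.png',cv2.resize(c[90:260,250:400,::-1],None,fx=3.5,fy=3.5,interpolation=cv2.INTER_CUBIC))
for v in range(108,255,12): print(v,[tuple(int(a) for a in c[v,u]) for u in (316,320,324,330,336,340,344)])
for uv in [(330,112),(331,180),(332,250)]: print(onz(f,uv,.177).round(4))
E
```

```text
108 [(164, 176, 169), (170, 182, 175), (177, 188, 178), (180, 191, 181), (179, 189, 182), (168, 174, 167), (176, 187, 181)]
120 [(182, 195, 186), (169, 183, 176), (165, 134, 89), (173, 143, 97), (186, 144, 88), (179, 191, 183), (168, 180, 173)]
132 [(136, 86, 50), (100, 69, 45), (177, 143, 95), (174, 138, 94), (168, 134, 88), (136, 86, 50), (131, 83, 48)]
144 [(122, 76, 44), (149, 147, 131), (186, 147, 98), (196, 162, 110), (208, 169, 108), (125, 80, 50), (128, 82, 48)]
156 [(132, 77, 40), (150, 167, 169), (196, 157, 100), (195, 162, 110), (206, 164, 107), (134, 95, 65), (134, 83, 50)]
168 [(137, 85, 48), (147, 164, 174), (197, 157, 101), (189, 154, 101), (203, 167, 111), (125, 89, 60), (132, 79, 45)]
180 [(144, 90, 50), (154, 167, 180), (206, 161, 100), (192, 157, 108), (199, 163, 106), (129, 87, 59), (133, 86, 52)]
192 [(132, 81, 42), (154, 168, 179), (183, 139, 83), (189, 159, 105), (198, 163, 110), (135, 93, 66), (130, 83, 46)]
204 [(134, 84, 48), (147, 161, 172), (164, 119, 65), (186, 150, 98), (194, 160, 105), (138, 99, 70), (131, 83, 50)]
216 [(168, 178, 174), (181, 195, 188), (178, 152, 105), (187, 153, 102), (192, 156, 103), (167, 182, 173), (161, 170, 165)]
228 [(159, 171, 164), (168, 182, 176), (181, 157, 129), (182, 150, 97), (190, 155, 105), (170, 182, 177), (169, 178, 171)]
240 [(165, 176, 170), (162, 174, 163), (152, 142, 121), (190, 158, 107), (189, 155, 104), (168, 181, 173), (171, 182, 171)]
252 [(173, 183, 177), (171, 181, 172), (138, 138, 133), (184, 151, 100), (179, 145, 92), (183, 196, 187), (167, 179, 168)]
[ 0.4764 -0.229   0.177 ]
[ 0.5348 -0.2514  0.177 ]
[ 0.6019 -0.277   0.177 ]
```

View pics/c3.png

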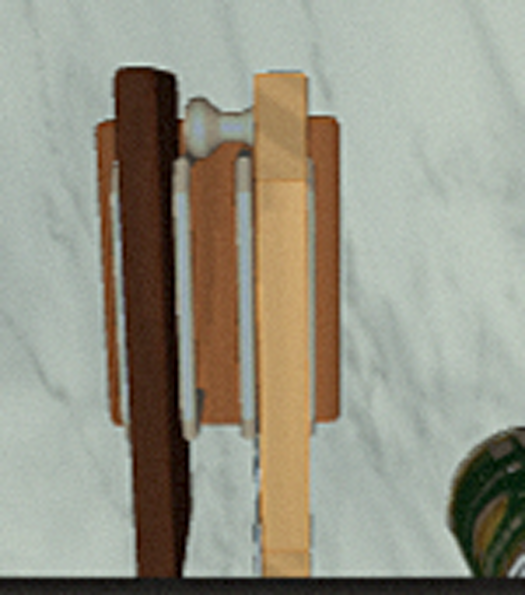

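Crop: the knob at crop (215,127) is attached to the light-oak door. The door's top edge runs from crop (282,180) to (286,550), i.e. image (330.6,141.4) to (331.7,247). It has knob, hinge end and full size, so this is the meant door.

```bash
python3 - <<'E'
from h import *
f=grab('wrist')
a=onz(f,(330.6,141.4),.177);b=onz(f,(331.7,247),.177);d=a-b
print(a,b,np.linalg.norm(d),np.degrees(np.arctan2(-d[0],d[1])))
th=np.arctan2(-d[0],d[1]); c=(a+b)/2
# tool yaw so tool y // door normal
print(go([c[0],c[1],.30],th+np.pi/2), c)
for n,z in(((603,117),.143),((543,115),.047)): print(onz(f,n,z))
E
```

```text
[ 0.50101049 -0.23834382  0.177     ] [ 0.59876258 -0.27619608  0.177     ] 0.10482492664351084 68.83224143380183
(array([-8.1,  7.4, 30.7]), np.float64(-0.018)) [ 0.54988653 -0.25726995  0.177     ]
[0.58573117 0.03485973 0.143     ]
[0.584378  0.0349748 0.047    ]
```

```bash
python3 -m jog '[[1,[-8,7.4,50],-0.018],[1,[-8,7.4,100],-0.018],[1,[-8,7.4,140],-0.018],[1,[-8,7.4,165],-0.018],[1,[-8,7.4,173.5],-0.018],[1,[-8,7.4,173.5],-0.018],[-0.4,[-8,7.4,173.5],-0.018],[-0.6,[-8,7.4,173.5],-0.018],[-1,[-8,7.4,173.5],-0.018],[-1,[-8,7.4,173.5],-0.018],[-1,[-8,7.4,173.5],-0.018],[-1,[-8,7.4,173.5],-0.018],[-1,[-8,7.4,173.5],-0.018]]' 40
```

```text
t: 3.4
eef_pos: [0.5503, -0.2564, 0.157]
ee_rot: [3.142, -0.0, 2.773]
force: [-0.6, -0.0, 0.4]
width: 0.0232
gripper_force: 0.0
```

```bash
python3 -m jog '[[-1,[0,0,0],0],[-1,[0,0,0],0],[-1,[0,0,0],0],[-1,[0,0,0],0]]' 40
```

```text
t: 3.9
eef_pos: [0.5502, -0.2564, 0.157]
ee_rot: [3.142, -0.0, 2.773]
force: [0.7, 0.0, -1.0]
width: 0.0135
gripper_force: 40.0
```

```bash
python3 -m jog '[[-1,[0,0,-5],0],[-1,[0,0,-15],0],[-1,[0,0,-35],0],[-1,[0,0,-60],0],[-1,[0,0,-85],0],[-1,[0,0,-110],0],[-1,[0,0,-128],0],[-1,[0,0,-133],0],[-1,[0,0,-133],0]]' 40; python3 -c "
from h import *
print(go([.48,-.08,.29]))"
```

```text
t: 5.03
eef_pos: [0.5501, -0.2564, 0.2901]
ee_rot: [3.141, 0.0, 2.773]
force: [0.1, 0.4, -3.0]
width: 0.0137
gripper_force: 40.0
(array([1.289e+02, 1.393e+02, 1.000e-01]), 0)
```

```bash
python3 -m jog '[[-1,[10,11,0],0],[-1,[30,32,0],0],[-1,[55,59,0],0],[-1,[80,86,0],0],[-1,[103,111,0],0],[-1,[120,130,0],0],[-1,[129,139,0],0],[-1,[129,139,0],0],[-1,[129,139,0],0]]' 40; python3 -c "
from h import *
f=grab('wrist','w4.png');np.save('w4.npy',f,allow_pickle=True);s=status.get_state();print(s['eef_pos'],s['ee_rot'])
cv2.imwrite('pics/w4c.png',f['color'][:,:,::-1])
"
```

```text
t: 6.15
eef_pos: [0.48, -0.0805, 0.2899]
ee_rot: [-3.141, -0.0, 2.773]
force: [0.2, -0.2, -2.2]
width: 0.014
gripper_force: 40.0
[ 0.4800503  -0.08074781  0.28982325] [-3.14124058e+00 -3.17818676e-04  2.77292334e+00]
```

View pics/w4.png

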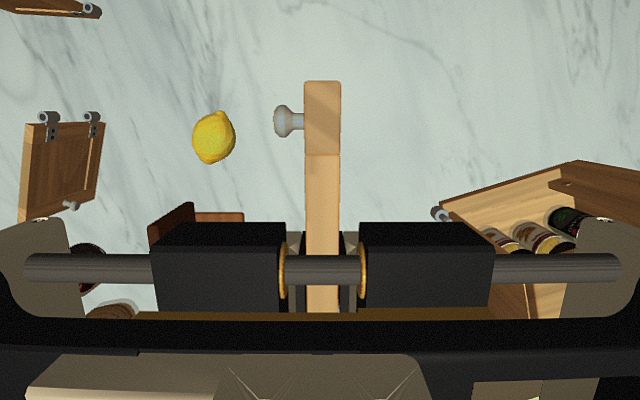

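Wrist with the door held: door near end at (305–341, 80), knob (288,121); one pintle bracket at (440,212) beside the cupboard, jars inside the cupboard at (500–570,230). Rough measurements now; I need a better vantage for the pintles.

```bash
python3 - <<'E'
from h import *
f=np.load('w4.npy',allow_pickle=True).item()
for z in(.047,.143):
  for dz in(0,.02): print(z+dz,proj(f,[.585,.035,z+dz]))
T=f['cam_to_world'];print(T[:3,3])
for v in (78,80,82): print(v,onz(f,(322.5,v),.310))
s=status.get_state();M=R.from_euler('xyz',s['ee_rot']).as_matrix()
p=onz(f,(322.5,80),.310);print('near end in tool mm',M.T@(p-s['eef_pos'])*1e3)
g=f['color'][70:100,322];print([tuple(map(int,x)) for x in g[:20]])
# candidate viewpoints: where would pintles project if tool shifted
for d in [(-.05,0,0),(-.03,.0,0),(0,-.06,0),(.03,-.06,0.05),(.03,-.08,.05),(.05,-.08,0)]:
  h=dict(f);T2=T.copy();T2[:3,3]+=d;h['cam_to_world']=T2
  print(d,[proj(h,[.585,.035,z]).round(0) for z in(.067,.163)])
E
```

```text
0.047 [437.23440621 215.92307161]
0.067 [442.89811358 220.9433903 ]
0.143 [470.58274282 245.5454338 ]
0.16299999999999998 [480.07362829 254.00403617]
[ 0.41619422 -0.05722584  0.43426507]
78 [ 0.40383904 -0.05243219  0.31      ]
80 [ 0.40449252 -0.05268372  0.31      ]
82 [ 0.40514761 -0.05293588  0.31      ]
near end in tool mm [ 80.60086239  -1.05779327 -20.15075931]
[(193, 202, 192), (200, 212, 198), (194, 205, 196), (195, 203, 194), (198, 206, 195), (195, 205, 195), (197, 208, 198), (195, 205, 195), (198, 208, 200), (202, 216, 206), (163, 173, 162), (164, 128, 87), (180, 132, 71), (179, 137, 88), (185, 150, 103), (185, 152, 104), (184, 151, 102), (188, 153, 106), (188, 154, 104), (191, 156, 109)]
(-0.05, 0, 0) [array([453., 256.]), array([492., 298.])]
(-0.03, 0.0, 0) [array([449., 242.]), array([487., 281.])]
(0, -0.06, 0) [array([490., 204.]), array([542., 232.])]
(0.03, -0.06, 0.05) [array([466., 174.]), array([506., 190.])]
(0.03, -0.08, 0.05) [array([481., 168.]), array([524., 183.])]
(0.05, -0.08, 0) [array([497., 159.]), array([554., 174.])]
```

```bash
python3 -m jog '[[-1,[-18,-17,0],0],[-1,[-45,-40,0],0],[-1,[-67,-52,0],0],[-1,[-75,-57,0],0],[-1,[-75,-57,0],0],[-1,[-75,-57,0],0]]' 40; python3 -c "
from h import *
f=grab('wrist');np.save('w5.npy',f,allow_pickle=True);s=status.get_state();print(s['eef_pos'],s['ee_rot'])
for z in (.047,.067,.143,.163): print(proj(f,[.585,.035,z]))
c=f['color'][100:240,450:640,::-1]
cv2.imwrite('pics/w5c.png',cv2.resize(c,None,fx=4.2,fy=4.2,interpolation=cv2.INTER_CUBIC))
"
```

```text
t: 6.95
eef_pos: [0.529, -0.1602, 0.29]
ee_rot: [3.141, -0.0, 2.773]
force: [-0.1, -0.3, -2.6]
width: 0.0138
gripper_force: 40.0
[ 0.52902991 -0.16007515  0.29020236] [3.14138160e+00 8.68588617e-05 2.77373029e+00]
[488.18309484 158.0016757 ]
[496.69602358 160.26453567]
[538.70620675 171.52457018]
[553.25083924 175.46077299]
```

View pics/w5c.png

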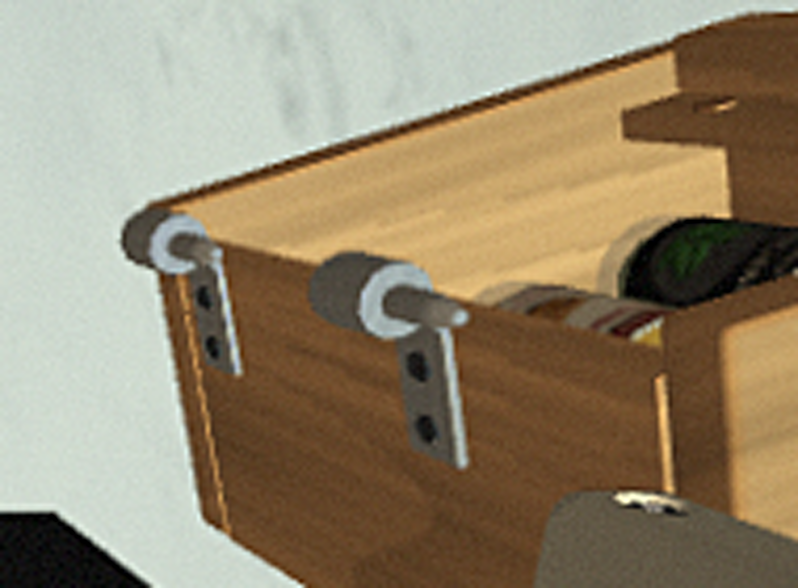

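Clear view: upper pintle shoulder at crop (395,299) with its tip at (458,314); lower shoulder (178,242) with its tip at (215,250).

```bash
python3 - <<'E'
from h import *
f=np.load('w5.npy',allow_pickle=True).item()
P=[]
for uv,z in(((178,242),.047),((215,250),.067),((395,299),.143),((458,314),.163)):
  p=onz(f,(450+(uv[0]+.5)/4.2-.5,100+(uv[1]+.5)/4.2-.5),z);P.append(p);print(z,p)
p=np.mean(P,0)
s=status.get_state();yaw=s['ee_rot'][2];M=R.from_euler('xyz',s['ee_rot']).as_matrix()
h=s['eef_pos']+M@[-.0904,0,0];print('hinge',h,'pintle',p)
sh=M.T@(p-h)*1e3;print(sh)
E
```

```text
0.047 [0.58577735 0.0397052  0.047     ]
0.067 [0.58545411 0.03990998 0.067     ]
0.143 [0.58604655 0.03968192 0.143     ]
0.163 [0.58581127 0.03986118 0.163     ]
hinge [ 0.61338199 -0.19258494  0.29021021] pintle [0.58577232 0.03978957 0.105     ]
[109.34551725 206.86012442 185.24437832]
```

```bash
python3 -m jog '[[-1,[12,20,0],0],[-1,[35,50,0],0],[-1,[60,85,0],0],[-1,[85,120,0],0],[-1,[103,150,0],0],[-1,[109,165,0],0],[-1,[109,165,10],0],[-1,[109,165,35],0],[-1,[109,165,60],0],[-1,[109,165,80],0],[-1,[109,165,87],0],[-1,[109,165,87],0],[-1,[109,165,87],0]]' 40; python3 -c "
from h import *
f=grab('wrist');np.save('w6.npy',f,allow_pickle=True);s=status.get_state();print(s['eef_pos'],s['ee_rot'],s['force'])
for z in (.047,.067,.143,.163): print(proj(f,[.5858,.0398,z]))
g=grab('side');T=g
for z in (.047,.163): print(proj(g,[.5858,.0398,z]))
a=cv2.resize(f['color'],(640,400));u=proj(g,[.5858,.0398,.163]).astype(int)
c=cv2.resize(g['color'][max(u[1]-40,0):u[1]+40,u[0]-60:u[0]+60],(300,200),interpolation=cv2.INTER_CUBIC)
b=np.zeros((600,640,3),np.uint8);b[:400]=a;b[400:,:300]=c;cv2.imwrite('pics/w6.png',b[:,:,::-1])
"
```

```text
t: 8.62
eef_pos: [0.4876, 0.0326, 0.2038]
ee_rot: [3.141, 0.001, 2.773]
force: [0.5, 0.1, -1.4]
width: 0.014
gripper_force: 40.0
[0.48761282 0.03268099 0.20388272] [3.14066297e+00 1.11121365e-03 2.77333863e+00] [ 0.52055721 -0.59974653 -1.87900236]
[363.75477795 270.92570473]
[366.30508458 280.55234483]
[379.62423772 330.94926137]
[384.53881573 349.59839936]
[322.17077924 169.94237948]
[321.87515861 149.86181391]
```

View pics/w6.png

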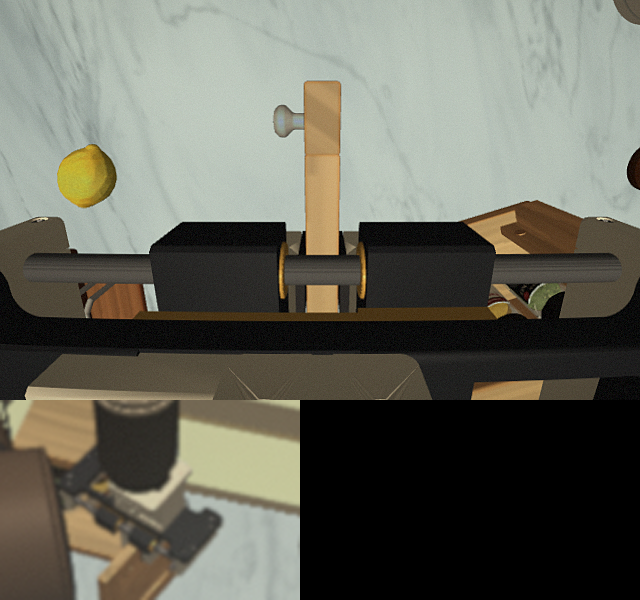

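The pintles are now hidden behind the gripper, as expected. The door is unchanged in the grip (near end at (322,80)). Closing the remaining 42 mm, then lowering with force checks.

```bash
python3 -m jog '[[-1,[0,8,0],0],[-1,[0,20,0],0],[-1,[1,32,0],0],[-1,[1,39,0],0],[-1,[1,42.4,0],0],[-1,[1,42.4,0],0],[-1,[1,42.4,0],0]]' 40; python3 -m jog '[[-1,[0,0,4],0],[-1,[0,0,8],0],[-1,[0,0,11],0],[-1,[0,0,13],0],[-1,[0,0,15],0],[-1,[0,0,15],0]]' 40;  python3 -c "
from h import *
s=status.get_state();M=R.from_euler('xyz',s['ee_rot']).as_matrix()
print(s['eef_pos']+M@[-.0904,0,0],s['force'],s['moment'],M.T@s['force'])"
```

```text
t: 9.6
eef_pos: [0.5013, 0.0724, 0.203]
ee_rot: [-3.141, -0.0, 2.773]
force: [-0.8, 0.4, -2.2]
width: 0.0139
gripper_force: 40.0
t: 10.35
eef_pos: [0.5014, 0.0726, 0.1879]
ee_rot: [-3.141, -0.0, 2.773]
force: [-0.2, 0.3, -2.1]
width: 0.0141
gripper_force: 40.0
[0.58570991 0.04001369 0.18790407] [-0.15737594  0.29971934 -2.08317707] [-0.0511084  -0.04710193  0.05362843] [0.25436142 0.22336369 2.08317894]
```

```bash
python3 -m jog '[[-1,[0,0,2],0],[-1,[0,0,4],0],[-1,[0,0,6],0],[-1,[0,0,6],0]]' 40; python3 -m jog '[[-1,[0,0,2],0],[-1,[0,0,4],0],[-1,[0,0,6],0],[-1,[0,0,6],0]]' 40
```

```text
t: 10.85
eef_pos: [0.5017, 0.0728, 0.1821]
ee_rot: [3.141, 0.0, 2.774]
force: [-0.1, 0.5, -3.3]
width: 0.0137
gripper_force: 40.0
t: 11.35
eef_pos: [0.5017, 0.0728, 0.176]
ee_rot: [3.141, 0.0, 2.774]
force: [3.2, 1.9, -3.1]
width: 0.0141
gripper_force: 40.0
```

```bash
python3 -m jog '[[-1,[-0.3,0.4,1],0],[-1,[-0.3,0.4,3],0],[-1,[-0.3,0.4,4.5],0],[-1,[-0.3,0.4,4.5],0]]' 40; python3 -m jog '[[-1,[0,0,1],0],[-1,[0,0,1.8],0],[-1,[0,0,1.8],0]]' 40
```

```text
t: 11.85
eef_pos: [0.5018, 0.0728, 0.1714]
ee_rot: [-3.141, -0.0, 2.773]
force: [1.4, 2.5, -3.6]
width: 0.0136
gripper_force: 40.0
t: 12.22
eef_pos: [0.5019, 0.0729, 0.1699]
ee_rot: [3.141, 0.0, 2.773]
force: [0.8, 2.5, -1.0]
width: 0.0137
gripper_force: 40.0
```

```bash
python3 -m jog '[[-1,[0,0,0.6],0],[-1,[0,0,1],0],[-1,[0,0,1],0]]' 40
```

```text
t: 12.6
eef_pos: [0.5019, 0.0729, 0.1696]
ee_rot: [3.141, 0.001, 2.774]
force: [-3.4, 2.9, 7.2]
width: 0.0136
gripper_force: 40.0
```

Vertical force now +7 N with the TCP at .1696 (expected home .170): both barrels are seated. Releasing and lifting clear.

```bash
python3 -m jog '[[-0.6,[0,0,-0.7],0],[-0.4,[0,0,-0.7],0],[-0.3,[0,0,-0.7],0],[-0.3,[0,0,-0.7],0],[-0.3,[0,0,-0.7],0],[-0.3,[0,0,-10],0],[-0.3,[0,0,-30],0],[-0.3,[0,0,-50],0],[-0.3,[0,0,-80],0],[-0.3,[0,0,-110],0],[-0.3,[0,0,-120],0],[-0.3,[0,0,-120],0]]' 40; python3 -c "
from h import *
f=grab('wrist');np.save('w7.npy',f,allow_pickle=True)
cv2.imwrite('pics/w7.png',f['color'][:,:,::-1])
g=grab('top')
c=cv2.resize(g['color'][110:200,235:335],(800,600),interpolation=cv2.INTER_CUBIC);cv2.imwrite('pics/t7.png',c[:,:,::-1])
s=status.get_state();print(s['eef_pos'])"
```

```text
t: 14.1
eef_pos: [0.5019, 0.073, 0.2893]
ee_rot: [3.14, 0.001, 2.773]
force: [0.4, -0.4, -0.8]
width: 0.0308
gripper_force: 0.0
[0.50132785 0.07273902 0.28782745]
```

View pics/w7.png

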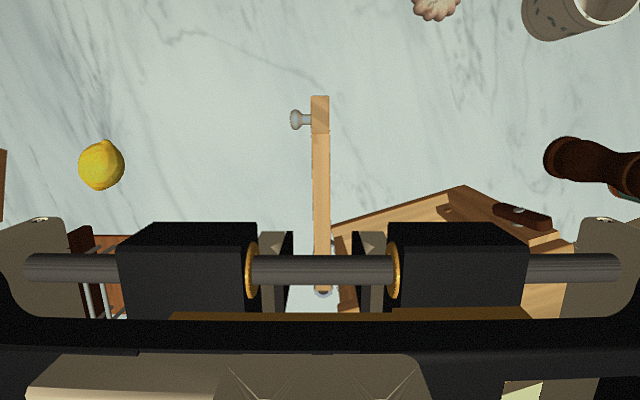

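The door hangs at the same angle, barrel seen at (322,292), knob at (300,119). The cupboard's front bottom edge runs (335,224)–(463,187). The dark turn-button is at (522,214), upright.

```bash
python3 - <<'E'
from h import *
f=np.load('w7.npy',allow_pickle=True).item()
a=onz(f,(345,221),.0);b=onz(f,(460,188),.0);d=b-a;print(a,b,np.degrees(np.arctan2(-d[0],d[1])))
p=onz(f,(522,214),.166);print('pivot',p)
pin=np.array([.5858,.0398]);d=p[:2]-pin;print(np.linalg.norm(d),np.degrees(np.arctan2(d[1],d[0])-np.arctan2(189,-16)))
c=f['color'].astype(int);m=(c.sum(2)<190);m[:195]=0;m[240:]=0;m[:,:485]=0;m[:,560:]=0;n,l,st,ce=cv2.connectedComponentsWithStats(m.astype(np.uint8))
print([(st[i],ce[i]) for i in range(1,n) if st[i][4]>50])
for th in(-2,-4,-6,0,2):
  r=R.from_euler('z',th,degrees=True).as_matrix()
  print(th,[proj(f,r@[x,y,0]+[.5858,.0398,z]).round() for x,y,z in((-.021,.189,.134),(-.021,.189,.198),(-.009,.202,0),(-.009,.012,0))])
s=status.get_state();M=R.from_euler('xyz',s['ee_rot']).as_matrix()
e=onz(f,(320,97),.19);print('door near end',e,np.degrees(np.arctan2(-(e[0]-pin[0]),e[1]-pin[1])))
E
```

```text
[0.5871741  0.07400835 0.        ] [0.5996727 0.2412834 0.       ] -4.27313299221976
pivot [0.58112544 0.23237859 0.166     ]
0.19263532046829707 -3.448400761181095
[(array([ 485,  195,   72,   45, 1723], dtype=int32), array([514.37028439, 222.30412072]))]
-2 [array([498., 196.]), array([540., 217.]), array([458., 177.]), array([328., 220.])]
-4 [array([500., 202.]), array([542., 224.]), array([459., 182.]), array([329., 220.])]
-6 [array([501., 208.]), array([544., 231.]), array([460., 187.]), array([329., 220.])]
0 [array([496., 191.]), array([538., 209.]), array([456., 173.]), array([328., 220.])]
2 [array([493., 185.]), array([535., 202.]), array([455., 168.]), array([328., 220.])]
door near end [0.42569106 0.09938238 0.19      ] 69.58792819427494
```

```bash
cat > plan.py <<'E'
from h import *
pin=np.array([.5858,.0398])
def P(phi,g,z,r=.140):
    p=R.from_euler('z',phi,degrees=True).as_matrix()@[-.0165-g,r,0];return [pin[0]+p[0],pin[1]+p[1],z]
E
python3 - <<'E'
from plan import *
print(go(P(69.6,.025,.289),np.radians(249.6)))
E
```

```text
(array([ 48.8, -43.5,  -1.1]), np.float64(-1.583))
```

```bash
python3 -m jog '[[-1,[10,-9,0],-0.17],[-1,[22,-20,0],-0.35],[-1,[34,-31,0],-0.52],[-1,[44,-39,0],-0.7],[-1,[49,-43.5,0],-0.87],[-1,[49,-43.5,0],-1.04],[-1,[49,-43.5,0],-1.21],[-1,[49,-43.5,0],-1.38],[-1,[49,-43.5,0],-1.55],[-1,[49,-43.5,0],-1.583],[-1,[49,-43.5,20],-1.583],[-1,[49,-43.5,50],-1.583],[-1,[49,-43.5,80],-1.583],[-1,[49,-43.5,100],-1.583],[-1,[49,-43.5,109],-1.583],[-1,[49,-43.5,109],-1.583],[-1,[49,-43.5,109],-1.583]]' 20; python3 - <<'E'
from plan import *
s=status.get_state();print(s['eef_pos'],s['ee_rot'],s['width'])
print('touch',go(P(69.6,0,.179),np.radians(249.6),s))
for phi in [66,62,58,54,49,44,39,34,29,24,19,14,10,7,4,1.5,-.5,-2,-3,-4]:
    a,t=go(P(phi,0,.179),np.radians(180+phi),s);print(phi,a.tolist(),t)
E
```

```text
t: 16.32
eef_pos: [0.441, 0.0501, 0.1805]
ee_rot: [-3.141, 0.001, -1.927]
force: [0.4, 0.6, 0.9]
width: 0.0008
gripper_force: 0.0
[0.44097938 0.05010572 0.18049481] [-3.14071511e+00  7.69417825e-04 -1.92725637e+00] 0.0008062573592762692
touch (array([-24.3,   0.7,   1.5]), np.float64(-0.0))
66 [-33.1, 1.4, 1.5] 0.062
62 [-43.0, 1.6, 1.5] 0.132
58 [-52.8, 1.2, 1.5] 0.202
54 [-62.6, -0.0, 1.5] 0.272
49 [-74.6, -2.4, 1.6] 0.359
44 [-86.4, -5.9, 1.6] 0.446
39 [-97.9, -10.4, 1.6] 0.534
34 [-108.9, -15.8, 1.6] 0.621
29 [-119.4, -22.2, 1.6] 0.708
24 [-129.3, -29.5, 1.6] 0.795
19 [-138.5, -37.7, 1.6] 0.883
14 [-147.0, -46.6, 1.6] 0.97
10 [-153.2, -54.2, 1.7] 1.04
7 [-157.5, -60.2, 1.7] 1.092
4 [-161.5, -66.4, 1.7] 1.145
1.5 [-164.6, -71.7, 1.7] 1.188
-0.5 [-166.9, -76.1, 1.7] 1.223
-2 [-168.5, -79.4, 1.7] 1.249
-3 [-169.5, -81.6, 1.7] 1.267
-4 [-170.5, -83.9, 1.7] 1.284
```

```bash
python3 -m jog '[[-1,[-10,0.7,0],0],[-1,[-18,0.7,0],0],[-1,[-22,0.7,0],0],[-1,[-25,0.7,0],0],[-1,[-29,1,0],0.03],[-1,[-33,1.4,0],0.062],[-1,[-38,1.5,0],0.097],[-1,[-43,1.6,0],0.132],[-1,[-52.8,1.2,0],0.202],[-1,[-62.6,0,0],0.272],[-1,[-74.6,-2.4,0],0.359],[-1,[-86.4,-5.9,0],0.446],[-1,[-97.9,-10.4,0],0.534],[-1,[-108.9,-15.8,0],0.621],[-1,[-119.4,-22.2,0],0.708],[-1,[-129.3,-29.5,0],0.795],[-1,[-134,-33.6,0],0.84],[-1,[-138.5,-37.7,0],0.883],[-1,[-142.7,-42,0],0.926],[-1,[-147,-46.6,0],0.97]]' 20; python3 - <<'E'
from plan import *
s=status.get_state();print(s['eef_pos'],s['ee_rot'],s['force'],s['q'])
f=grab('wrist');cv2.imwrite('pics/w8.png',f['color'][:,:,::-1])
for phi in [12,9,7,5,3,1,-1,-2,-3,-4,-5,-6]:
    a,t=go(P(phi,0,.179),np.radians(180+phi),s);print(phi,a.tolist(),t)
E
```

```text
t: 18.82
eef_pos: [0.5355, 0.1715, 0.1796]
ee_rot: [-3.141, -0.0, -2.9]
force: [-0.6, -0.2, 0.2]
width: 0.0005
gripper_force: 0.0
[0.53551461 0.17154522 0.179601  ] [-3.14148976e+00 -3.30593373e-04 -2.89962179e+00] [-0.58560002 -0.20250802  0.16181601] [ 6.58054528e-01  2.23256731e-01 -3.25483400e-01 -4.62902309e-05
 -1.02240017e+00 -1.98685583e+00]
12 [-5.3, 0.5, 0.6] 0.033
9 [-12.7, 0.9, 0.6] 0.085
7 [-17.6, 1.0, 0.6] 0.12
5 [-22.5, 0.9, 0.6] 0.155
3 [-27.4, 0.6, 0.6] 0.19
1 [-32.3, 0.2, 0.6] 0.225
-1 [-37.2, -0.4, 0.6] 0.259
-2 [-39.7, -0.8, 0.6] 0.277
-3 [-42.1, -1.2, 0.6] 0.294
-4 [-44.5, -1.6, 0.6] 0.312
-5 [-46.9, -2.1, 0.6] 0.329
-6 [-49.3, -2.7, 0.6] 0.347
```

View pics/w8.png

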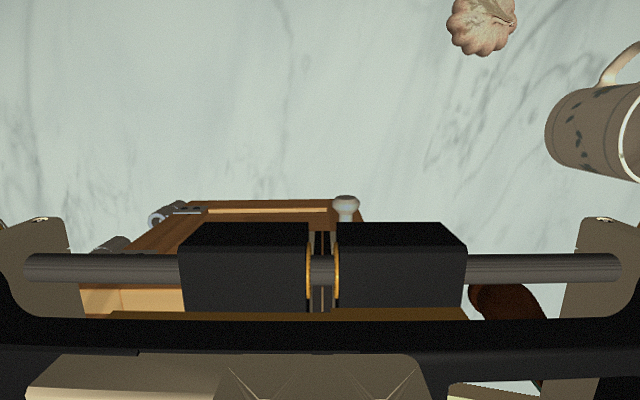

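The door is parallel to the gripper with its hinge at (170,212) and knob at (346,205), so it's being carried by the fingers at about 14°. Finishing slowly.

```bash
python3 -m jog '[[-1,[-5.3,0.5,0],0.033],[-1,[-9,0.7,0],0.06],[-1,[-12.7,0.9,0],0.085],[-1,[-17.6,1,0],0.12],[-1,[-22.5,0.9,0],0.155],[-1,[-27.4,0.6,0],0.19],[-1,[-30,0.4,0],0.207],[-1,[-32.3,0.2,0],0.225],[-1,[-34.7,0,0],0.242],[-1,[-37.2,-0.4,0],0.259],[-1,[-38.5,-0.6,0],0.268],[-1,[-39.7,-0.8,0],0.277],[-1,[-40.9,-1,0],0.286],[-1,[-42.1,-1.2,0],0.294],[-1,[-42.1,-1.2,0],0.294]]' 20; python3 -m jog '[[-1,[-1.2,-0.2,0],0.008],[-1,[-2.4,-0.4,0],0.017],[-1,[-2.4,-0.4,0],0.017]]' 20
```

```text
t: 20.75
eef_pos: [0.5766, 0.1804, 0.1797]
ee_rot: [-3.142, -0.0, 3.092]
force: [0.3, -1.2, -0.6]
width: 0.0006
gripper_force: 0.1
t: 21.12
eef_pos: [0.577, 0.1803, 0.1796]
ee_rot: [3.141, -0.003, 3.075]
force: [-9.2, 3.9, 4.4]
width: 0.0006
gripper_force: 5.0
```

Contact with the bumpers at −9 N; the door is shut. Backing off gently, then sweeping the button's upper end towards the latch side (its lower end then laps the door).

```bash
python3 -m jog '[[-1,[1,0,0],0],[-1,[2,0,0],0],[-1,[3.5,0,0],0],[-1,[6,0,0],0],[-1,[8.5,0,0],0],[-1,[8.5,0,-10],0],[-1,[8.5,0,-20],0],[-1,[8.5,6,-20],0],[-1,[8.5,12,-20],0],[-1,[8.5,17,-20],0],[-1,[8.5,20,-20],0]]' 20; python3 -m jog '[[-1,[0,2,0],0],[-1,[0,4,0],0],[-1,[0,7,0],0],[-1,[0,10,0],0],[-1,[0,10,0],0]]' 20
```

```text
t: 22.5
eef_pos: [0.5716, 0.2009, 0.1994]
ee_rot: [-3.141, -0.0, 3.076]
force: [0.6, -0.2, -0.2]
width: 0.0003
gripper_force: 0.0
t: 23.12
eef_pos: [0.5724, 0.2107, 0.1998]
ee_rot: [3.142, 0.0, 3.076]
force: [0.1, -0.3, -0.6]
width: 0.0006
gripper_force: 0.0
```

```bash
python3 -m jog '[[-1,[0,4,0],0],[-1,[0,8,0],0]]' 20;python3 -m jog '[[-1,[0,4,0],0],[-1,[0,8,0],0]]' 20; python3 - <<'E'
from h import *
f=grab('side');g=grab('top')
pin=np.array([.5858,.0398]);r=R.from_euler('z',-3.8,degrees=True).as_matrix()
np.save('s9.npy',f,allow_pickle=True);np.save('t9.npy',g,allow_pickle=True)
for n,h in(('side',f),('top',g)):
  for nm,x,y,z in(('up',-.021,.189,.198),('lo',-.021,.189,.134),('lvl+',-.021,.221,.166),('lvl-',-.021,.157,.166),('edge',-.007,.171,.19)):
    q=proj(h,r@[x,y,0]+[pin[0],pin[1],z]);u,v=q.round().astype(int);print(n,nm,q.round(1),h['color'][v,u])
E
```

```text
t: 23.38
eef_pos: [0.5729, 0.2181, 0.1999]
ee_rot: [-3.141, -0.0, 3.075]
force: [-0.6, -3.0, 1.6]
width: 0.0001
gripper_force: 1.3
t: 23.62
eef_pos: [0.5734, 0.2265, 0.1996]
ee_rot: [-3.141, -0.0, 3.075]
force: [-0.2, -2.4, -0.7]
width: 0.0005
gripper_force: 1.0
side up [265.9 133.6] [50 48 43]
side lo [268.  145.6] [111  91  72]
side lvl+ [258.2 137.3] [56 49 43]
side lvl- [275.8 142.1] [94 72 53]
side edge [272.8 133.4] [97 84 66]
top up [256.1 164.9] [182 184 153]
top lo [258.3 168.5] [59 58 58]
top lvl+ [249.2 166.5] [44 42 33]
top lvl- [265.3 167.1] [69 60 48]
top edge [261.2 162.1] [221 225 186]
```

```bash
python3 -m jog '[[-1,[0,5,0],0],[-1,[0,10,0],0],[-1,[0,14,0],0],[-1,[0,14,0],0],[-1,[0,12,-4],0],[-1,[0,12,-9],0],[-1,[0,20,-9],0],[-1,[0,30,-9],0],[-1,[0,35.5,-9],0],[-1,[0,35.5,-9],0]]' 20; python3 -m jog '[[-1,[0,0,4],0],[-1,[0,0,8],0],[-1,[0,0,12],0],[-1,[0,0,15],0]]' 20;python3 -m jog '[[-1,[0,0,2],0],[-1,[0,0,4],0]]' 20; python3 -m jog '[[-1,[0,0,1],0],[-1,[0,0,2],0]]' 20
```

```text
t: 24.98
eef_pos: [0.5757, 0.2625, 0.2084]
ee_rot: [-3.141, -0.0, 3.076]
force: [-0.1, 0.2, -0.7]
width: 0.0004
gripper_force: 0.0
t: 25.48
eef_pos: [0.5763, 0.2622, 0.1942]
ee_rot: [3.141, 0.001, 3.076]
force: [-0.3, 1.3, 3.9]
width: 0.0002
gripper_force: 1.7
t: 25.72
eef_pos: [0.5761, 0.2623, 0.19]
ee_rot: [3.141, 0.001, 3.076]
force: [0.8, 3.0, 3.4]
width: 0.0004
gripper_force: 2.0
t: 25.98
eef_pos: [0.5758, 0.2619, 0.1877]
ee_rot: [-3.142, 0.0, 3.075]
force: [0.1, 2.4, 3.1]
width: 0.0008
gripper_force: 1.6
```

```bash
python3 -m jog '[[-1,[0,0,0.7],0],[-1,[0,0,0.7],0],[-1,[0,0,0.7],0]]' 20; python3 -m jog '[[-1,[0,0,-5],0],[-1,[0,0,-20],0],[-1,[20,-20,-50],0],[-1,[60,-40,-90],0],[-1,[100,-60,-120],0],[-1,[100,-70,-120],0],[-1,[100,-70,-120],0]]' 20; python3 - <<'E'
from h import *
pin=np.array([.5858,.0398]);r=R.from_euler('z',-3.8,degrees=True).as_matrix()
f=grab('wrist','w10.png');np.save('w10.npy',f,allow_pickle=True);print(f['cam_to_world'][:3,3])
q=lambda x,y,z:proj(f,r@[x,y,0]+[pin[0],pin[1],z])
for nm,p in dict(piv=(-.021,.189,.166),lvlp=(-.021,.221,.166),lvlm=(-.021,.157,.166),edge=(-.007,.171,.19),hinge=(-.007,.02,.19),top_l=(-.004,.202,.214),top_r=(-.004,.012,.214)).items(): print(nm,q(*p).round(1))
a=f['color'];m=cv2.inRange(a,(15,5,0),(95,60,50))
u,v=q(-.021,.189,.166).astype(int)
M=np.zeros_like(m);M[max(v-35,0):v+35,max(u-60,0):u+60]=m[max(v-35,0):v+35,max(u-60,0):u+60]
n,l,st,ce=cv2.connectedComponentsWithStats(M)
for i in range(1,n):
  if st[i][4]>40:
    c=np.argwhere(l==i)[:,::-1].astype(np.int32);print(st[i],ce[i],cv2.minAreaRect(c))
E
```

```text
t: 26.35
eef_pos: [0.5757, 0.2616, 0.1869]
ee_rot: [-3.141, -0.0, 3.075]
force: [0.6, 1.7, 3.0]
width: 0.0003
gripper_force: 1.2
t: 27.22
eef_pos: [0.4713, 0.1981, 0.3078]
ee_rot: [3.141, 0.001, 3.075]
force: [0.3, 0.6, -0.4]
width: 0.0003
gripper_force: 0.0
[0.40288185 0.20128714 0.45215277]
piv [361.7 291.7]
lvlp [393.4 291.6]
lvlm [330.  291.8]
edge [345.2 318.3]
hinge [187.  317.4]
top_l [382.2 337.7]
top_r [167.8 336.4]
[ 301  256  120   70 6642] [367.63489913 290.73622403] ((360.5, 290.5), (69.0, 119.0), 90.0)
[310 256  25   8 160] [321.8125 258.8   ] ((322.0, 259.5), (7.0, 24.0), 90.0)
```

```bash
python3 -m jog '[[-1,[-20,0,-10],0],[-1,[-55,0,-20],0],[-1,[-90,0,-20],0],[-1,[-105,0,-20],0],[-1,[-105,0,-20],0],[-1,[-105,0,-20],0]]' 20; python3 - <<'E'
from h import *
pin=np.array([.5858,.0398]);r=R.from_euler('z',-3.8,degrees=True).as_matrix()
f=grab('wrist');np.save('w11.npy',f,allow_pickle=True);print(f['cam_to_world'][:3,3])
q=lambda x,y,z:proj(f,r@[x,y,0]+[pin[0],pin[1],z])
for nm,p in dict(piv=(-.021,.189,.166),frontp=(-.021,.221,.173),frontm=(-.021,.157,.173),edge=(-.007,.171,.19),hinge=(-.007,.02,.19),knob=(-.03,.145,.107),top_l=(-.004,.202,.214),top_r=(-.004,.012,.214)).items(): print(nm,q(*p).round(1))
a=f['color']
u,v=q(-.021,.189,.166).astype(int)
g=a[v-30:v+45:3,u-70:u+70:5].astype(int).sum(2)//3
print(v-30,u-70);print('\n'.join(' '.join('%3d'%x for x in row) for row in g))
E
```

```text
t: 28.02
eef_pos: [0.5757, 0.1917, 0.3264]
ee_rot: [-3.141, -0.001, 3.075]
force: [-0.3, -0.3, -0.8]
width: 0.0005
gripper_force: 0.0
[0.50763973 0.19506103 0.47083615]
piv [362.8 186.5]
frontp [397.1 188.2]
frontm [330.2 188.1]
edge [345.8 207.1]
hinge [182.  206.9]
knob [318.5 167.8]
top_l [384.4 218.5]
top_r [161.4 218.1]
156 292
190 203 203 203 197 200 200 203 201 201 197 202 200 203 203 198 200 200 202 203 203 203 200 200 193 191 195 197
191 197 203 193 196 201 205 201 204 197 200 196 203 202 208 202 203 201 201 201 202 200 199 199 192 193 198 194
199 202 200 199 201 203 201 199 202 198 195 202 198 202 199 200 206 199 201 205 204 203 202 198 194 201 197 198
200 203 201 196 199 199 207 204 207 200 196 201 200 201 203 201 202 199 204 203 201 200 199 200 194 200 199 199
194 202 205 197 202 204  92 106 109 201 196 205 201 204 205 203 200 200 199 203 200 194 201 200 197 198 202 198
199 198 201 199 198 205 150 167 154 205 206 205 200 200 203 199 202 200 204 200 199 199 202 200 193 196 198 200
159 156 152 117 112 113 149 168 143  65  58  65  72  60 204 205 203 200 198 196 200 201 202 2
[... 1334 characters left out ...]
 201 200 204 202 202 205 200
156 153 153 159 155 157 134 116 106 117 127 106  65 103 103 104 105  78 196 196 202 202 201 201 202 205 204 205
 69  65  72  65  64  66  71  66  61  68  67  64  69  64  70  66  67  75  75 204 203 203 205 202 204 204 204 199
153 153 153 147 151 152 154 149 147 148 151 149 148 148 151 145 140 147 144 206 205 205 204 203 207 205 207 199
 26  22  23  14 150 149 146 144 144  14  26  23  19  27  24  23  22  23  25  29  29  29  25  25  18  30  20  21
 11  12  10   3 155 156 152 160 157   6   8  17  15  14  15  16  11  16  14  16   5   9   6  19  13  15  12  11
 14  20  13   3 167 164 167 166 166   0   8  11   2  14  20   8  17  10   9  12  21  14  16  10  10  16  13   5
```

The numeric check shows the button level: its dark band spans u 330–395 at constant v 186–196. The door's top is flush with the stile's at v≈207, with the narrow gap at u=352. The arm is clear, so I'm handing in.

```bash
python3 -c "
from station import order
print(order.job_done())"
```

```text
the job is handed in; nothing more can be done
None
```

The door is hung on both pintles, pushed shut and held by the level turn-button; the job was handed in at about 28 s of the 59 s, and no verdict came back.

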